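# Release the long can from the gravity rack

### The arm

A 6-joint arm with a two-finger parallel gripper is mounted at the origin on the work surface. World frame = base frame: x ahead of the robot, y to its left, z up, the work surface at z = 0. Lengths are in m, angles in degrees, forces in N, time in s.
With the tool pointing down it reaches from about 0.3 to 0.95 m from the base axis. Payload 3.1 kg.
Tool frame: the origin (TCP) lies on the mounting face of the last link; the fingertips stand 173 mm ahead of it and the grasp point (between the pads) lies ahead of it (tcp_to_grasp is the z of the grasp point in the tool frame, in m); z points along the fingers, y is the line along which they close (so a half turn about z gives the same grasp; the last joint's range is limited). The gripper opens to 85 mm and grips with 20 to 120 N. Pads are 22 mm wide; open, the fingers measure 114 mm over their backs; the gripper's body (76 mm by 85 mm) begins 54 mm behind the grasp point. The pads swing forward as they close: fully open they stand 13 mm farther back than shut.
Start: joints at [70.892, 17.653, 93.61, -0, 68.738, -3.994], TCP at [0.163, 0.603, 0.405] pointing down, gripper open.
Joint ranges: [-175.34, 175.34], [-45.06, 112.39], [2.9, 150.54], [-68.45, 248.45], [3.09, 151.38], [-168.51, 168.51]. Speed limits (degrees/s): [159.86, 159.86, 180, 180, 180, 180].

### API

Orientations are given as a 3x3 rotation matrix whose columns are the frame's x, y, z axes.
In Python, from cell import read_state, get_image, job_done, tcp_to_grasp gives the robot as it stands.
- The arm moves only by the tool drive_tool, never from a script. Its argument "moves" is text: rows parted by semicolons, each of 7 numbers parted by spaces: the closure, from -1 (fully open) to 1 (shut), then the shift along the tool's x, y, z in units of 50 mm (1.0 is 50 mm), then the turn, a rotation vector about the tool's x, y, z in degrees. A call has 1 to 12 rows; each row is the pose to reach, as a shift and turn from the pose commanded when the call began, along the tool's axes at that moment; what a row does not reach only later rows make up. A row lasts 1/8 s, in which the tool goes at most 62.5 mm and 10.7 degrees, less where a joint would pass 70% of its speed; a pose out of reach is approached as far as the arm can. A call with a gripper value outside its range is refused whole. The fingers move at their own pace and stop on an object; "force" is the grip in N (left out, the last holds). Time passes only in rows, so rows that repeat a pose let the fingers close. It gives the time, the measured TCP pose, the force, the opening and the grip force at its end, in the units of the state.
- read_state(): the state, without advancing time (a new reading comes with each control period).
- get_image(name): name is "scene" or "top" or "wrist"; returns a dict with "pixels" (420x560x3 uint8, blue, green, red), "camera_matrix" (3x3 intrinsics, pixels), "position" and "orientation" of the camera in the world; the wrist camera has in their place "tool_from_camera" (4x4, takes a point from camera to tool coordinates, whose origin is the TCP and whose axes are the flange's). Camera axes: x right, y down, z forward; pixel columns grow to the right and rows downward; lengths in m; the calibration is good to about 2 mm. A picture is of the moment at which its call begins: read the wrist's pose just before it. There is no depth.
- job_done(): hands the job in; it is judged then, once.
The state is a dict: "clock": time; "joints": joint angles; "dq": joint speeds; "effort": joint torques, N m; "ee_pos": TCP position; "eef_rot": TCP orientation; "ft_force": force on the tool from outside, world axes, zero at the start; "ft_torque": the same for the moment, N m; "grip_width": finger opening in m; "gripper_force": force on a finger pad.
Only numpy, scipy, OpenCV 4.12 (cv2) and the standard library are available. Lean on these libraries where they do the work, as an engineer would, in place of code of your own. Each camera call takes 0.05 s, during which the arm holds its last target. There are 200 camera calls.

### The job

Two small gravity racks stand on the counter, each with one can lying behind a closed gate. On the rack that holds the longer can, press the paddle down with the fingertips so that the gate lifts, and keep it down until the can has rolled out into the rack's tray; then let the paddle come up again so that the gate is shut. Do not touch either can, do not work the other rack, and leave the other things on the counter where they are.

Things in the scene. Friction and masses are not known exactly. Their poses are not given: they have to be found in the camera images.
- wide_rack: Grey metal can rack, fixed, holding the longer can. Lane 94 mm wide inside, 128 over the lever, walls 86 high. Origin on the counter under the lever's pivot, mid-lane; +x uphill to the paddle, -x downhill to the tray, z up; yaw within 20 degrees of the world's. Back wall's outer face x = +23 mm, gate x = -110, ramp (12 degrees) ends x = -130, tray x = -130 to -223, floor 6, rim 40 high
- narrow_rack: The same kind of rack with a lane only 60 mm wide (94 mm over the lever), holding the shorter can; its frame and its other sizes are as for the wide rack. It is to be left alone. Which rack stands to the robot's left varies
- wide_rack_lever (a joint): Rocking lever of the wide rack, rad: 0 at rest (gate shut), grows as the paddle goes down, stop at 0.6. Level pivot across the lane 95 mm above the counter; gate 110 mm downhill of it, paddle's middle 90 mm uphill. The can gets free under the gate at about 0.4. A spring brings it back when let go; about 3 N at the paddle starts it, about 6 N holds it fully down
- narrow_rack_lever (a joint): Rocking lever of the narrow rack, rad, 0 at rest (gate shut); built the same way. To be left at rest
- wide_rack_paddle_top (a point): Middle of the upper face of the wide rack's paddle, the place to press: a black plastic plate at the lever's uphill end, on a steel cross-bar, 44 mm along the lane, 50 mm across, 6 mm thick, level at rest and tilting with the lever. This point is 107 mm above the counter at rest and about 52 mm lower at the lever's stop. The space above is open; the plate starts 45 mm uphill of the rack's back wall
- long_can: Steel food can with a plain paper label, 54 mm in diameter, 84 mm long, 0.14 to 0.28 kg, lying across the lane of the wide rack against the gate. Origin in its middle, about 64 mm above the counter at the start and 33 mm when it lies in the tray; y along the can's axis; the frame turns as the can rolls
- short_can: Steel food can, 54 mm in diameter, 50 mm long, 0.12 kg, lying in the narrow rack. Origin in its middle. To be left alone
- jar: Glass jar with a steel lid, 60 mm in diameter, 95 mm high, standing beyond the racks. Origin under its middle. To be left alone
- jug: Yellow plastic bottle, 72 mm in diameter, 190 mm high, standing to the robot's left of the racks. Origin under its middle. To be left alone
- tape: Cardboard tape core, 100 mm across, 48 mm high, lying to the robot's right of the racks. Origin under its middle. To be left alone
There are look-alikes about, which are no part of the job. What is shaped like the long_can but blue or orange is not meant.

How it is judged (in metres and radians):
On the way, in this order (a step that is already met when the one before it is completed fails the run):
1. the wide rack's lever is being rocked by the fingers pressing on its paddle (value of joint wide_rack_lever above 0.25 rad and contact force between the fingers and wide_rack_lever_c5 above 0.5 N), for 0.05 s.
2. the long can has rolled out and lies in the wide rack's tray (x of long_can in the frame of wide_rack below -0.145 m and height (world z) of long_can below 0.043 m and linear speed of long_can below 0.05 m/s), for 0.1 s.
At the end, for the whole second after the job is handed in: The long can lies at rest on the floor of the wide rack's tray; the wide rack's lever is back at rest with its gate shut (within 0.06 rad); the narrow rack's gate is shut and its short can still lies behind it (within 20 mm) (all of step 2 and x of long_can in the frame of wide_rack above -0.225 m and y of long_can in the frame of wide_rack between -0.03 and 0.03 m and value of joint each of wide_rack_lever, narrow_rack_lever below 0.06 rad and distance of short_can from where it was at the start of the episode below 0.02 m); the robot touches nothing.
It fails at once if the robot touches a can (contact force between any of the arm, the fingers and long_can above 0.5 N or contact force between any of the arm, the fingers and short_can above 0.5 N).
It fails at once if the long can is lifted (height (world z) of long_can above 0.085 m).
It fails at once if the narrow rack's lever is worked (value of joint narrow_rack_lever above 0.15 rad).
It fails at once if the jar, jug or tape core is displaced or tipped (distance of any of jar, jug, tape from where it was at the start of the episode above 0.03 m or angle between any of jar, jug's own z axis and vertical above 0.4 rad).
It also fails if it takes over 32 s, if anything falls off the work surface, if the arm or the gripper's body presses on something with over 40 N, if the wrist force passes 120 N, or if a joint passes its speed limit or range.

## Working session

There is one attempt and no reset: what is moved stays moved. The work goes in short steps, Python scripts to look and compute and a tool call to move; the robot and the scene stay as the last step left them, time stands still between calls to the robot, and variables do not carry over. Pictures are saved under pics/ and viewed, at most 10 in all, crops included, and the job is handed in when it is done.

Besides the shell and the picture viewer there is one more tool, called after "Call:" as name(argument=value, ...) on one line, values as JSON. drive_tool: Moves the arm, as the interface text tells. Its arguments: {"type":"object","properties":{"moves":{"type":"string"},"force":{"type":"number"}},"required":["moves"]}

```bash
mkdir -p pics
python3 - <<'E'
from cell import *
import cv2,numpy as np
s=read_state();print(s['clock'],s['ee_pos'],s['eef_rot'],s['grip_width'],tcp_to_grasp)
for n in('scene','top'):
    d=get_image(n);cv2.imwrite(f'pics/{n}.png',d['pixels']);print(n,d['camera_matrix'],d['position'],d['orientation'])
    np.savez(n+'.npz',K=d['camera_matrix'],p=d['position'],R=d['orientation'])
E
```

```text
0.0 [0.1628442  0.60295351 0.40341662] [[-9.65410614e-01  2.60733089e-01 -7.75809984e-04]
 [ 2.60734191e-01  9.65408031e-01 -2.23970368e-03]
 [ 1.65008329e-04 -2.36451389e-03 -9.99997191e-01]] 0.08515422959863124 0.1547
scene [[500.12979912   0.         270.80750987]
 [  0.         500.12979912 206.87577206]
 [  0.           0.           1.        ]] [1.3882417  0.58227484 0.81122226] [[-0.57340458  0.46098056 -0.67727699]
 [ 0.81917647  0.33524781 -0.46535881]
 [ 0.01253426 -0.82164824 -0.56985706]]
top [[439.3264388    0.         280.98726073]
 [  0.         439.3264388  212.64483911]
 [  0.           0.           1.        ]] [0.39397021 0.00379076 1.28717386] [[ 0.00764673 -0.99453056  0.10416569]
 [-0.99989038 -0.00892535 -0.01181421]
 [ 0.01267931 -0.10406393 -0.99448979]]
```

View pics/top.png

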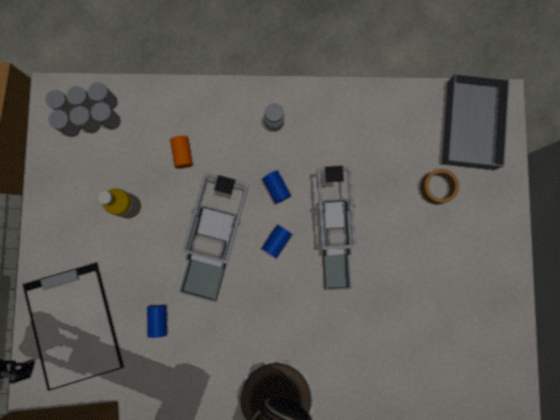

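View pics/scene.png

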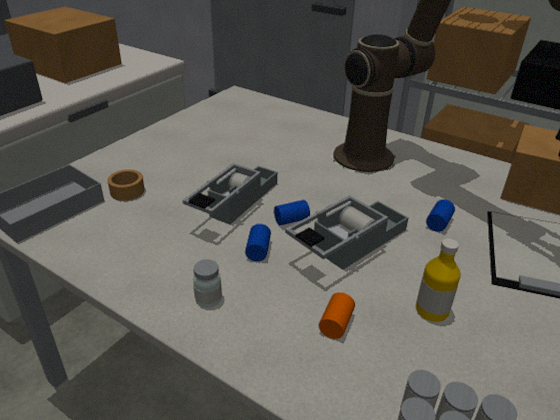

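The candidates in the top view are the left rack (pale can at 209,245; paddle 226,185) and the right rack (can at 337,235; paddle 334,174). The look-alikes are blue cans at (276,187), (277,241) and (157,321), and an orange can at (181,151). The left rack has the wider lane and the longer can, so I'm choosing it and checking with a close crop.

Run:
```python
import cv2
a=cv2.imread('pics/top.png')
c=cv2.resize(a[160:310,170:370],None,fx=4,fy=4,interpolation=cv2.INTER_CUBIC)
cv2.imwrite('pics/crop1.png',cv2.convertScaleAbs(c,alpha=1.4))
```

```text
(no output)
```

View pics/crop1.png

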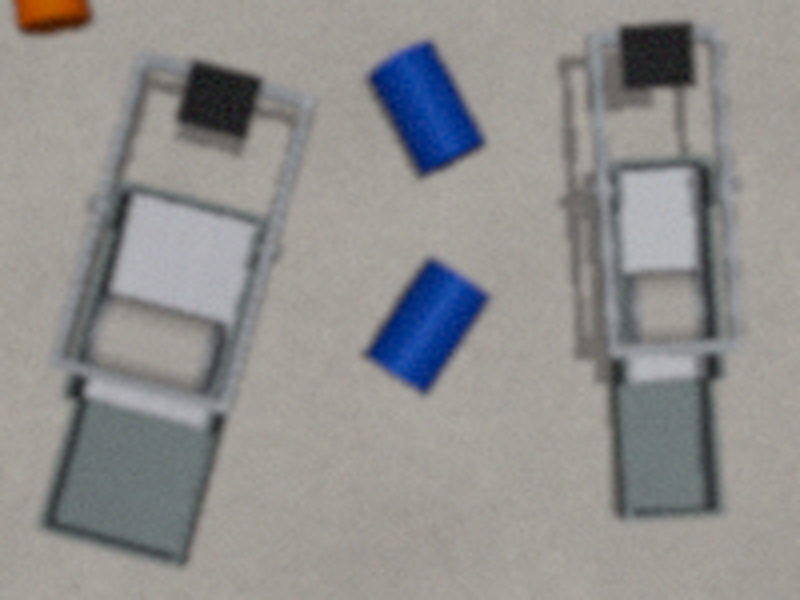

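The crop confirms it. The left rack has the wide lane and the long can, with its paddle centre at crop (220,101) and its tray end corners at (45,525) and (185,560). The lever side bars run from (145,65) to (65,360) and from (307,100) to (222,408).

```bash
cat > h.py <<'E'
import numpy as np
def ray(n,u,v,z):
    d=np.load(n+'.npz');r=d['R']@np.linalg.inv(d['K'])@[u,v,1];return d['p']+r*(z-d['p'][2])/r[2]
E
python3 - <<'E'
from h import *
f=lambda u,v,z:ray('top',170+u/4-.375,160+v/4-.375,z)
P=f(220,101,.107);a,b,c,d=f(145,65,.1),f(65,360,.1),f(307,100,.1),f(222,408,.1)
t=(f(45,525,.04)+f(185,560,.04))/2
print(P,t,np.linalg.norm(P[:2]-t[:2]),'expect .313')
for v in(a-b,c-d,P-t):print(np.degrees(np.arctan2(v[1],v[0])),np.linalg.norm(v[:2]))
print('scene chk',ray('scene',310,237,.107))
from cell import read_state
s=read_state();T=s['eef_rot']
print(s['ee_pos'])
y=np.arctan2((P-t)[1],(P-t)[0])
print('tip target (z .107+30mm) shift tool units',T.T@(np.r_[P[:2],.137+.173]-s['ee_pos'])/.05)
E
```

```text
[0.59200864 0.14336468 0.107     ] [0.29057615 0.21796485 0.04      ] 0.3105265332758523 expect .313
-13.537741827951498 0.20719982645141077
-14.353105272471305 0.21629157043816283
-13.9005665897854 0.3105265332758523
scene chk [0.59737554 0.14840722 0.107     ]
[0.16286939 0.60298716 0.40353906]
tip target (z .107+30mm) shift tool units [-10.68309147  -6.63233585   1.88383247]
```

Call:
drive_tool(moves="1 -1.1 -0.7 -0.2 0 0 0;1 -2.2 -1.3 -0.2 0 0 0;1 -3.3 -2 -0.2 0 0 1;1 -4.4 -2.7 -0.2 0 0 1;1 -5.5 -3.4 -0.2 0 0 1;1 -6.6 -4.1 -0.2 0 0 1;1 -7.7 -4.8 -0.2 0 0 1;1 -8.8 -5.5 -0.2 0 0 1;1 -9.8 -6.1 0 0 0 1;1 -10.4 -6.5 0 0 0 1;1 -10.7 -6.6 0 0 0 1;1 -10.7 -6.6 0 0 0 1", force=40)

```text
clock: 1.6
ee_pos: [0.5938, 0.1449, 0.4041]
eef_rot: [[-0.96, 0.279, -0.001], [0.279, 0.96, 0.0], [0.001, 0.0, -1.0]]
ft_force: [-0.0, -0.2, 0.2]
grip_width: 0.0001
gripper_force: 0.0
```

Run:
```python
from cell import *
import cv2,numpy as np
s=read_state();d=get_image('wrist');cv2.imwrite('pics/w1.png',d['pixels'])
M=d['tool_from_camera'];R=s['eef_rot'];p=s['ee_pos']
print(s['clock'],p,R,s['grip_width'],M)
np.savez('wrist.npz',K=d['camera_matrix'],p=p+R@M[:3,3],R=R@M[:3,:3])
```

```text
1.6 [0.59376122 0.14487763 0.40409385] [[-9.60250901e-01  2.79135382e-01 -1.28252890e-03]
 [ 2.79135089e-01  9.60251757e-01  4.05236797e-04]
 [ 1.34466655e-03  3.11301818e-05 -9.99999095e-01]] 6.645859526798332e-05 [[ 4.38827306e-04 -9.51470109e-01 -3.07740865e-01  7.99823985e-02]
 [ 9.99999880e-01  3.50856371e-04  3.41189346e-04 -6.56765062e-04]
 [-2.16658621e-04 -3.07740977e-01  9.51470149e-01  3.21117184e-02]
 [ 0.00000000e+00  0.00000000e+00  0.00000000e+00  1.00000000e+00]]
```

View pics/w1.png

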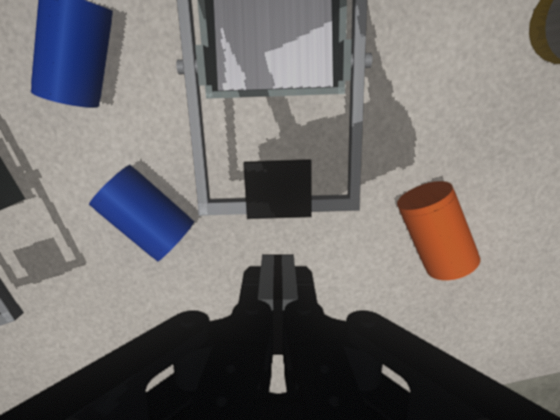

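The wrist view shows the paddle plate, with corners at (245,160), (311,158), (312,217) and (247,218). The closed fingertips are at (278,256).

Run:
```python
from h import *
C=[ray('wrist',*q,.107) for q in((245,160),(311,158),(312,217),(247,218))]
C=np.array(C);P=C.mean(0);print(P,[np.linalg.norm(C[i]-C[i-1]) for i in range(4)])
from cell import read_state
s=read_state();print(s['eef_rot'].T@(np.r_[P[:2],.107+.173]-s['ee_pos'])/.05)
v=C[2]-C[1]+C[3]-C[0];print(np.degrees(np.arctan2(v[1],v[0])))
```

```text
[0.59024587 0.14637292 0.107     ] [np.float64(0.04500656009482851), np.float64(0.04799376158483161), np.float64(0.0457117058351534), np.float64(0.04969283573918543)]
[ 0.05301577 -0.00354844  2.48328778]
-14.6942050959734
```

Call:
drive_tool(moves="1 0 0 1 0 0 0;1 0 0 1.9 0 0 0;1 0 0 2.3 0 0 0;1 0 0 2.5 0 0 0;1 0 0 2.7 0 0 0;1 0 0 2.9 0 0 0;1 0 0 3.1 0 0 0;1 0 0 3.25 0 0 0;1 0 0 3.35 0 0 0;1 0 0 3.4 0 0 0;1 0 0 3.4 0 0 0;1 0 0 3.4 0 0 0")

```text
clock: 3.15
ee_pos: [0.5942, 0.1451, 0.2353]
eef_rot: [[-0.961, 0.278, 0.002], [0.278, 0.961, -0.0], [-0.002, 0.001, -1.0]]
ft_force: [-0.8, 0.3, 6.2]
grip_width: -0.0
gripper_force: 2.3
```

Call:
drive_tool(moves="1 0 0 0 0 0 0;1 0 0 0 0 0 0;1 0 0 0 0 0 0;1 0 0 0 0 0 0;1 0 0 0 0 0 0;1 0 0 0 0 0 0;1 0 0 0 0 0 0;1 0 0 0 0 0 0")

```text
clock: 4.15
ee_pos: [0.5942, 0.1451, 0.2353]
eef_rot: [[-0.961, 0.278, 0.002], [0.278, 0.961, 0.0], [-0.002, 0.001, -1.0]]
ft_force: [-0.8, -0.5, 5.9]
grip_width: -0.0002
gripper_force: 2.3
```

Run:
```python
from cell import *
import cv2,numpy as np
print(read_state()['ft_force'])
a=get_image('top')['pixels'][160:310,170:270];b=get_image('scene')['pixels'][170:290,260:430]
a=cv2.resize(a,(400,600));b=cv2.resize(b,(400,282))
cv2.imwrite('pics/c2.png',np.hstack([a,np.vstack([b,np.zeros((318,400,3),np.uint8)])]))
```

```text
[-0.84433602 -0.48430989  5.94226978]
```

View pics/c2.png

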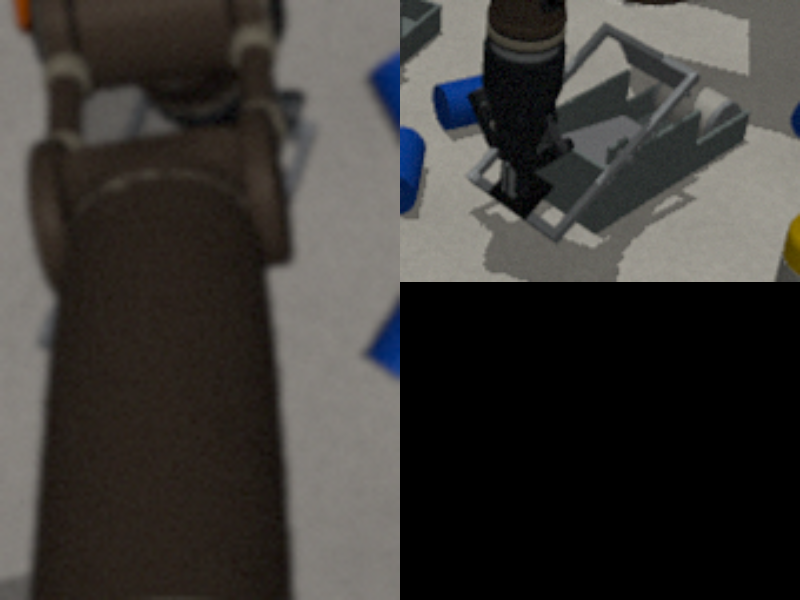

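The paddle is down and the gate is up, and the pale can is out in the tray end at (715,108). I'll hold a little longer, then release gently.

Call:
drive_tool(moves="1 0 0 0 0 0 0;1 0 0 0 0 0 0;1 0 0 0 0 0 0;1 0 0 0 0 0 0;1 0 0 0 0 0 0;1 0 0 0 0 0 0;1 0 0 0 0 0 0;1 0 0 0 0 0 0")

```text
clock: 5.25
ee_pos: [0.5942, 0.1451, 0.2353]
eef_rot: [[-0.961, 0.278, 0.002], [0.278, 0.961, 0.0], [-0.002, 0.001, -1.0]]
ft_force: [0.1, -0.5, 6.0]
grip_width: 0.0
gripper_force: 2.3
```

Call:
drive_tool(moves="1 0 0 -0.15 0 0 0;1 0 0 -0.3 0 0 0;1 0 0 -0.45 0 0 0;1 0 0 -0.6 0 0 0;1 0 0 -0.75 0 0 0;1 0 0 -0.9 0 0 0;1 0 0 -1.1 0 0 0;1 0 0 -1.5 0 0 0;1 0 0 -2.2 0 0 0;1 0 0 -3.2 0 0 0;1 0 0 -3.6 0 0 0;1 0 0 -3.6 0 0 0")

```text
clock: 6.75
ee_pos: [0.5936, 0.1454, 0.4166]
eef_rot: [[-0.961, 0.277, 0.003], [0.277, 0.961, 0.001], [-0.003, 0.001, -1.0]]
ft_force: [-0.5, -1.4, -0.7]
grip_width: -0.0001
gripper_force: 0.0
```

Call:
drive_tool(moves="1 -1 0 0 0 0 0;1 -2 0 0 0 0 0;1 -2.5 0 0 0 0 0;1 -2.5 0 0 0 0 0")

```text
clock: 7.25
ee_pos: [0.7139, 0.1096, 0.4106]
eef_rot: [[-0.96, 0.279, -0.006], [0.279, 0.96, -0.001], [0.005, -0.002, -1.0]]
ft_force: [-0.5, 0.5, -0.0]
grip_width: 0.0
gripper_force: 0.0
```

Run:
```python
from cell import *
import cv2,numpy as np
s=read_state();print(s['clock'],s['ee_pos'],s['ft_force'])
a=get_image('wrist')['pixels'];b=get_image('scene')['pixels'][170:290,260:430]
a=cv2.resize(a,(400,300));b=cv2.resize(b,(400,300),interpolation=2)
cv2.imwrite('pics/c3.png',np.hstack([a,b]))
```

```text
7.25 [0.71392983 0.10964525 0.41062934] [-0.48681419  0.46172202 -0.00477129]
```

View pics/c3.png

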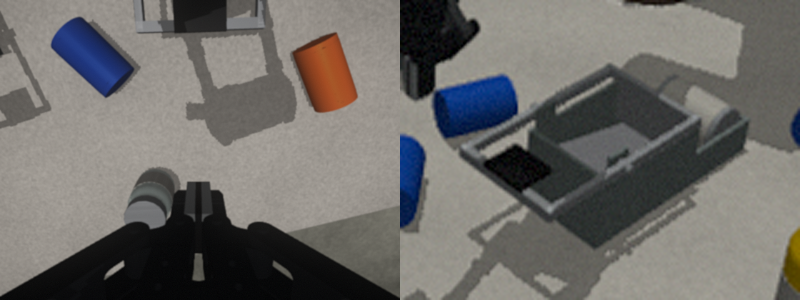

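The right panel shows the lever level again, the gate shut and the can lying in the tray at (700,105). Nothing else has moved, and the arm is clear of everything.

```bash
python3 -c "
from cell import *
print(job_done())"
```

```text
the job is handed in; nothing more can be done
None
```

I pressed the wide rack's paddle until the long can rolled into its tray, then released it. The last picture showed the gate shut and the can in the tray, and I handed the job in; no verdict came back.

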